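Raise the head of the bed with its bedside stick

TASK

Raise the head of the bed a little: take the stick with the blue knob, tilt it well over towards the green arrow on its box and in no other direction, keep it there for at least a second, then let it come back upright and leave it. Do not tilt the stick with the orange knob, which works the blind, and do not disturb the drinking glass.

Things in the scene. Friction and masses are not known exactly. Their poses are not given: they have to be found in the camera images.
- bed_box: Bed control: white box 120 (x) by 90 (y) by 40 mm high, fixed to the table at any yaw. Origin: centre of the underside. Its x axis points from the stick to the green arrow flat on its top; a grey arrow lies opposite (-x). z up. The stick pivots in all directions at the centre of the top, up to 28 degrees each way, and springs back upright; about 4 N at the knob at 23 degrees.
- bed_knob (a point): Centre of the blue ball knob (30 mm across, 10 mm stick), at rest 120 mm above the table over the box's origin, 80 mm above the pivot. The bed rises while it is over 24 mm off centre towards green and under 16 mm to either side; aim for 31 mm (23 degrees; 6 mm lower). Wrong: over 24 mm sideways, over 20 mm towards grey. z axis: along the stick.
- blind_knob (a point): Centre of the orange ball knob, same size and height, on the blind's control: an identical white box with its own arrows, fixed to the table at its own place and yaw. Leave it upright (10 degrees or more of tilt is wrong). Its z axis lies along the stick.
- glass: Empty drinking glass of clear glass, 66 mm across, 110 mm tall, standing loose on the table. Origin: centre of its underside, z up. Not to be moved by 20 mm or more or tipped.

How it is judged (in metres and radians):
On the way:
1. the blue knob is held more than 24 mm off centre towards the green arrow, and less than 16 mm to either side, for one second (x of bed_knob in the frame of bed_box above 0.024 m and y of bed_knob in the frame of bed_box between -0.016 and 0.016 m), for 1 s.
At the end, for the whole second after the job is handed in: After the hold, the blue-knob stick is back upright (within 7 degrees), the orange-knob stick is upright (within 10 degrees), and the glass stands upright within 20 mm of where it was (angle between bed_knob's own z axis and vertical below 0.12 rad and angle between blind_knob's own z axis and vertical below 0.17 rad and angle between glass's own z axis and vertical below 0.2 rad and distance of glass from where it was at the start of the episode below 0.02 m); the robot touches nothing.
It fails at once if the blue-knob stick tilted the wrong way: knob more than 20 mm towards the grey arrow or more than 24 mm to either side (x of bed_knob in the frame of bed_box below -0.02 m or y of bed_knob in the frame of bed_box above 0.024 m or y of bed_knob in the frame of bed_box below -0.024 m).
It fails at once if the orange-knob stick tilted by 10 degrees or more (not (angle between blind_knob's own z axis and vertical below 0.17 rad)).
It fails at once if the glass knocked over or shifted by 20 mm or more (angle between glass's own z axis and vertical above 0.4 rad or distance of glass from where it was at the start of the episode above 0.02 m).
It also fails if it takes over 32 s, if anything falls off the work surface, if the arm or the gripper's body presses on something with over 40 N, if the wrist force passes 120 N, or if a joint passes its speed limit or range.

ROBOT

A 6-joint arm with a two-finger parallel gripper is mounted at the origin on the work surface. World frame = base frame: x ahead of the robot, y to its left, z up, the work surface at z = 0. Lengths are in mm, angles in rad, forces in N, time in s.
With the tool pointing down it reaches from about 350 to 975 mm from the base axis. Payload 7.1 kg.
Tool frame: the origin (TCP) lies at the very end of the fingers, on their centre line; the grasp point (between the pads) lies 19 mm behind it; y points along the fingers, x is the direction in which the jaws open and shut, and the axes are right-handed (so a half turn about y gives the same grasp; the last joint's range is limited). The gripper opens to 88 mm and grips with 3 to 60 N. Pads are 20 mm wide; open, the fingers measure 115 mm over their backs; the gripper's body (75 mm by 178 mm) begins 61 mm behind the grasp point.
Start: joints at [-1.137, 0.423, 1.63, -0, 1.089, -0.019], TCP at [273.442, -561.991, 222.675] pointing down, gripper open.
Joint ranges: [-3, 3], [-0.9, 2.11], [0.09, 2.58], [-1.31, 4.45], [0.11, 2.69], [-2.54, 2.54]. Speed limits (rad/s): [2.39, 2.39, 3.01, 3.14, 3.14, 3.14].

INTERFACE

Orientations are given as a rotation vector (axis times angle).
In Python, from workcell import ctrl gives the robot as it stands. The module is installed in compiled form; this text tells all that it offers.
- The arm moves only by the tool jog_arm, never from a script. Its argument "steps" is a list of rows, each an object with "turn": the turn, a rotation vector about the world's x, y, z scaled (see below), a list of three; "dp": the shift along the world's x, y, z scaled (see below), a list of three; "claw": the opening, from 0 (shut) to 1 (fully open). In form: [{"turn": [wx, wy, wz], "dp": [x, y, z], "claw": claw}, ...]. A call has 1 to 12 rows; each row is the pose to reach, as a shift and turn from the pose measured when the call began, turning the shorter way round; what a row does not reach only later rows make up. The controller multiplies each number of a shift by 80 mm and each number of a turn by pi rad. A row lasts 1/12 s, in which the tool goes at most 41.7 mm and 7.16 degrees, less where a joint would pass 70% of its speed; a pose out of reach is approached as far as the arm can. A call with a number of a shift or a turn outside -1 to 1 is refused whole. A call with a gripper value outside its range is refused whole. The fingers move at their own pace and stop on an object; the grip force is fixed at half the most. Time passes only in rows, so rows that repeat a pose let the fingers close. It gives the time, the measured TCP pose, the force and the opening at its end, in the units of the state.
- ctrl.get_obs(): the state, without advancing time (a new reading comes with each control period).
- ctrl.get_image(name): name is "side" or "top" or "wrist"; returns a dict with "img" (400x640x3 uint8, red, green, blue), "range_z" (400x640 float32, mm along the optical axis (not along the pixel's ray), 0 where there is no reading), "fovy" (degrees; the focal length in pixels is half the picture's height over the tangent of half this angle, whatever the lens; pixels are square), "cx", "cy" (the principal point, pixels), "dist_coeffs" ([k1, k2, p1, p2, k3] as OpenCV has them; the pictures are not rectified), "camera_from_world" (4x4, takes a point from world to camera coordinates); the wrist camera has in their place "hand_eye" (4x4, takes a point from camera to tool coordinates, whose origin is the TCP and whose axes are the tool frame's). Camera axes: x right, y down, z forward; pixel columns grow to the right and rows downward; lengths in mm; the calibration is good to about 2 mm. A picture is of the moment at which its call begins: read the wrist's pose just before it.
- ctrl.close_job(): hands the job in, once; it reports no verdict.
The state is a dict: "t": time; "qpos": joint angles; "qvel": joint speeds; "joint_torque": joint torques, N m; "ee_pos": TCP position; "orientation": TCP orientation; "ft_force": force on the tool from outside, world axes, zero at the start; "moment": the same for the moment, N m; "width": finger opening in mm.
Only numpy, scipy, OpenCV 4.12 (cv2) and the standard library are available. Lean on these libraries where they do the work, as an engineer would, in place of code of your own. Each camera call takes 0.05 s, during which the arm holds its last target.

## Working session

There is one attempt and no reset: what is moved stays moved. The work goes in short steps, Python scripts to look and compute and a tool call to move; the robot and the scene stay as the last step left them, time stands still between calls to the robot, and variables do not carry over. Pictures are saved under pics/ and viewed, and the job is handed in when it is done.

Besides the shell and the picture viewer there is one more tool, called after "Request:" as name([rows], argument=value, ...), one row to a line, values as JSON. jog_arm: Moves the arm, as the interface text tells. Its arguments: {"type":"object","properties":{"steps":{"type":"array","items":{"type":"object","properties":{"turn":{"type":"array","items":{"type":"number"}},"dp":{"type":"array","items":{"type":"number"}},"claw":{"type":"number"}}}}},"required":["steps"]}

```bash
mkdir -p pics
python3 - <<'E'
from workcell import ctrl
import cv2, pickle
o=ctrl.get_obs(); print(o)
d={}
for n in ["side","top","wrist"]:
    r=ctrl.get_image(n); d[n]=r
    cv2.imwrite(f"pics/{n}0.png",r["img"][:,:,::-1])
    print(n,{k:v for k,v in r.items() if k not in("img","range_z")})
pickle.dump((o,d),open("s0.pkl","wb"))
E
```

```text
{'t': 0.0, 'qpos': array([-1.13700424e+00,  4.23836781e-01,  1.63068860e+00, -3.39541971e-06,
        1.08861103e+00, -1.90146654e-02]), 'qvel': array([-0.00119891,  0.00029387,  0.00162915,  0.00039638,  0.00214169,
       -0.00251956]), 'joint_torque': array([ 1.28262636e-05, -5.44631732e+01, -2.73664856e+01,  6.43030135e-02,
        2.25366186e-02, -1.04359674e-04]), 'ee_pos': array([ 273.20983056, -561.49748627,  221.90479106]), 'orientation': array([-1.38917022,  0.87048642, -0.86836403]), 'ft_force': array([ 0.57956651,  0.53430138, -0.55450159]), 'moment': array([0.04002435, 0.00280592, 0.00791207]), 'width': 87.6055426273365}
side {'fovy': 54.592582615233304, 'cx': 322.99886868577534, 'cy': 194.75800924886295, 'dist_coeffs': array([0.00600099, 0.        , 0.        , 0.        , 0.        ]), 'camera_from_world': array([[-9.84833013e-01, -1.73091567e-01,  1.19685007e-02,
         6.20736935e+02],
       [-1.41260674e-01,  7.59848427e-01, -6.34567403e-01,
         1.46739605e+02],
       [ 1.00744020e-01, -6.26633607e-01, -7.72774848e-01,
         8.37102425e+02],
       [ 0.0
[... 434 characters left out ...]
+02],
       [ 1.73249406e-01,  1.49136633e-02, -9.84765061e-01,
         6.29298304e+02],
       [ 0.00000000e+00,  0.00000000e+00,  0.00000000e+00,
         1.00000000e+00]])}
wrist {'fovy': 60.14236761162392, 'cx': 315.9196826250273, 'cy': 198.16288873609827, 'dist_coeffs': array([0.01796717, 0.        , 0.        , 0.        , 0.        ]), 'hand_eye': array([[ 9.99999628e-01, -3.15703108e-04, -8.02270405e-04,
         9.11213913e-01],
       [ 6.70147722e-04, -3.00806848e-01,  9.53684849e-01,
        -1.62062228e+02],
       [-5.42409703e-04, -9.53685032e-01, -3.00806525e-01,
         8.26571462e+01],
       [ 0.00000000e+00,  0.00000000e+00,  0.00000000e+00,
         1.00000000e+00]])}
```

View pics/top0.png

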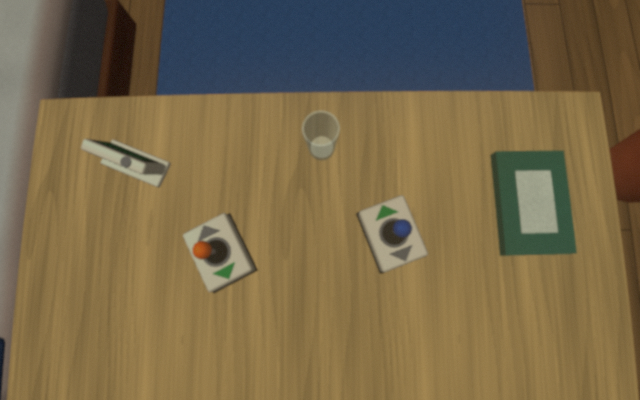

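View pics/side0.png

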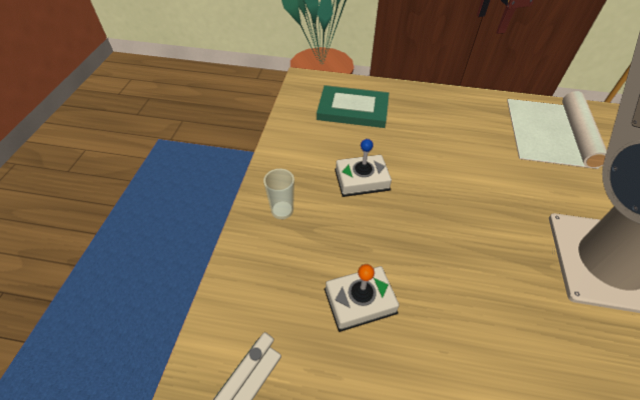

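View pics/wrist0.png

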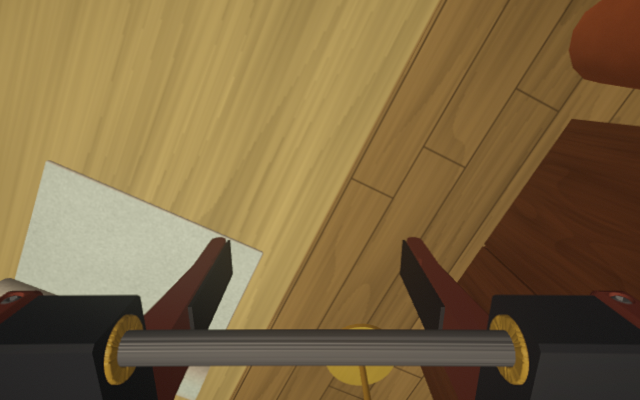

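The top view shows the blue knob at about (402,228), its green arrow at (386,211) and its grey arrow at (402,253). The orange knob is at (202,250), and the glass base is near (321,148). The side view shows the same layout, with the blue knob at (367,145) and the orange at (366,272). The wrist view shows no targets.

```bash
cat > h.py <<'E'
import numpy as np, cv2
from scipy.spatial.transform import Rotation as R
def K(r):
    f=200/np.tan(np.radians(r["fovy"]/2)); return np.array([[f,0,r["cx"]],[0,f,r["cy"]],[0,0,1.]])
def ray(r,uv,T=None):
    T=r["camera_from_world"] if T is None else T
    p=cv2.undistortPoints(np.array([[uv]],float),K(r),r["dist_coeffs"])[0,0]
    W=np.linalg.inv(T); return W[:3,3],W[:3,:3]@np.array([p[0],p[1],1])
def onz(r,uv,z,T=None):
    c,d=ray(r,uv,T); return c+d*(z-c[2])/d[2]
def tri(a,b):
    A=[];B=[]
    M=np.zeros((3,3));v=np.zeros(3)
    for c,d in(a,b):
        d=d/np.linalg.norm(d);P=np.eye(3)-np.outer(d,d);M+=P;v+=P@c
    x=np.linalg.solve(M,v); return x
def comps(mask,mn=15):
    n,l,s,c=cv2.connectedComponentsWithStats(mask.astype(np.uint8))
    return [(int(s[i,4]),c[i].round(1),s[i,:4]) for i in range(1,n) if s[i,4]>=mn]
def masks(img):
    h=cv2.cvtColor(img,cv2.COLOR_RGB2HSV).astype(int); H,S,V=h[...,0],h[...,1],h[...,2]
    return dict(blue=(H>110)&(H<130)&(S>150)&(V>60),orange=(H>3)&(H<14)&(S>190)&(V>150),
      green=(H>50)&(H<75)&(S>130)&(V>80),grey=(S<40)&(V>70)&(V<140))
E
python3 - <<'E'
import pickle; from h import *
o,d=pickle.load(open("s0.pkl","rb"))
for n in("top","side"):
    r=d[n];m=masks(r["img"])
    for k in m:
        for c in comps(m[k],25):
            x,y=c[1]
            if 150<x<450 and 120<y<330: print(n,k,c[0],c[1],c[2],"z40",onz(r,c[1],40).round(1),"z120",onz(r,c[1],120).round(1))
E
```

```text
top orange 114 [199.1 249.4] [194 243  11  14] z40 [524.7 215.5  40. ] z120 [521.2 188.4 120. ]
top green 32 [385.1 212.2] [380 210  12   6] z40 [ 590.3 -125.    40. ] z120 [ 579.1 -112.4  120. ]
top green 29 [225.5 271.8] [220 267  10   9] z40 [484.4 165.4  40. ] z120 [485.5 144.2 120. ]
top grey 45 [405.8 225.6] [395 219  17  19] z40 [ 565.3 -161.9   40. ] z120 [ 557. -145.  120.]
top grey 82 [206.6 231.9] [200 227  15  12] z40 [556.7 203.   40. ] z120 [549.4 177.3 120. ]
side orange 146 [365.5 272.1] [358 264  16  17] z40 [520.4 139.5  40. ] z120 [523.6 183.5 120. ]
side green 42 [347.2 170.8] [343 166   9  10] z40 [ 593.1 -126.3   40. ] z120 [587.8 -51.6 120. ]
side green 96 [381.  286.3] [375 279  13  17] z40 [487.6 164.6  40. ] z120 [494.5 205.7 120. ]
side grey 131 [363.6 165.7] [353 151  21  26] z40 [ 555.5 -150.8   40. ] z120 [554.6 -73.3 120. ]
side grey 57 [378.9 166.7] [375 162  10  11] z40 [ 518.  -154.4   40. ] z120 [521.5 -76.4 120. ]
side grey 39 [270.8 195.7] [268 188   6  18] z40 [755.7 -16.4  40. ] z120 [731.7  45.6 120. ]
side grey 212 [361.8 292.6] [348 280  28  26] z40 [522.8 184.4  40. ] z120 [525.7 223.2 120. ]
side grey 57 [334.1 311.1] [326 288  22  41] z40 [569.4 230.2  40. ] z120 [566.9 263.7 120. ]
side grey 131 [341.9 297.9] [335 288  14  19] z40 [558.9 201.9  40. ] z120 [557.6 238.7 120. ]
```

Run:
```python
import pickle; from h import *
o,d=pickle.load(open("s0.pkl","rb"))
t=d["top"]["img"];s=d["side"]["img"]
print(cv2.cvtColor(t,cv2.COLOR_RGB2HSV)[220:238:3,392:412:3]); 
B={}
for n in("top","side"):
    r=d[n];h=cv2.cvtColor(r["img"],cv2.COLOR_RGB2HSV).astype(int);H,S,V=h[...,0],h[...,1],h[...,2]
    m=(H>108)&(H<132)&(S>110); 
    for c in comps(m,25):
        x,y=c[1]
        if 350<x<450 and 120<y<300: print(n,c,onz(r,c[1],120).round(1)); B[n]=c[1]
    m=(H>0)&(H<16)&(S>180)&(V>110)
    for c in comps(m,60):
        x,y=c[1]
        if 150<x<450 and 220<y<300: print(n,"or",c,onz(r,c[1],120).round(1)); B[n+"o"]=c[1]
print("blue tri",tri(ray(d["top"],B["top"]),ray(d["side"],B["side"])))
print("or tri",tri(ray(d["top"],B["topo"]),ray(d["side"],B["sideo"])))
a=cv2.resize(t[185:285,345:445],(400,400),interpolation=cv2.INTER_CUBIC);b=cv2.resize(s[120:220,320:420],(400,400),interpolation=cv2.INTER_CUBIC)
cv2.imwrite("pics/crop.png",np.hstack([a,b])[:,:,::-1])
```

```text
[[[ 19  45  80]
  [ 18  33  77]
  [120  33  84]
  [116  64  91]
  [118  45  91]
  [ 20  31 125]
  [ 21  53 169]]

 [[ 20  70  55]
  [117  86  80]
  [113 124 101]
  [113 126 105]
  [113 121 103]
  [114 105  92]
  [ 19  35 125]]

 [[ 11  36  56]
  [114 114  96]
  [113 127 114]
  [112 134 120]
  [113 130 112]
  [114 119 101]
  [116  41  87]]

 [[175  26  58]
  [114 115  93]
  [112 126 113]
  [112 135 117]
  [113 130 114]
  [113 116 103]
  [115  52  89]]

 [[ 18  64  60]
  [115  89  83]
  [113 117 100]
  [114 120 106]
  [112 126 103]
  [113 112  91]
  [  0   8  98]]

 [[ 17  88  55]
  [ 10  28  55]
  [115  79  74]
  [116  98  83]
  [115  94  84]
  [120  19  79]
  [ 23  51 161]]]
top (141, array([401.5, 227.7]), array([395, 222,  14,  13], dtype=int32)) [ 553.7 -137.9  120. ]
top or (191, array([201.1, 249.6]), array([194, 242,  16,  16], dtype=int32)) [520.8 185.1 120. ]
side (107, array([366.5, 144.9]), array([361, 139,  12,  12], dtype=int32)) [ 555.2 -140.   120. ]
side or (202, array([365.7, 272. ]), array([358, 264,  16,  17], dtype=int32)) [523.2 183.3 120. ]
blue tri [ 554.30840177 -137.61141876  122.05790433]
or tri [522.04206631 184.39467491 121.81490078]
```

View pics/crop.png

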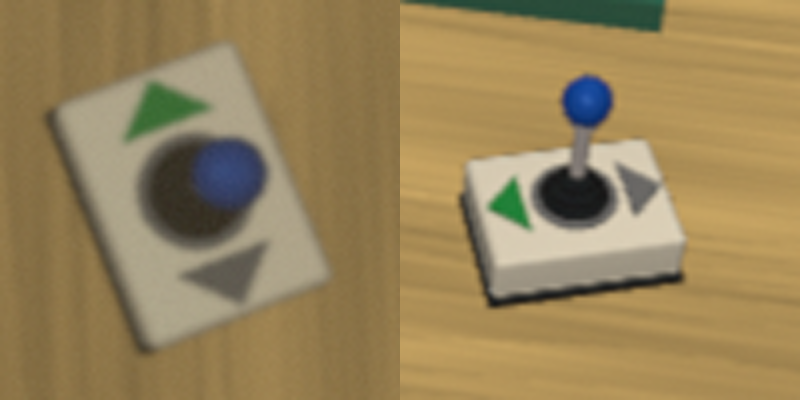

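The crop shows the blue knob in both views and the box top: corners near (52,108), (232,42), (330,275) and (150,350) in the left crop, with green at the upper end and grey at the lower.

Run:
```python
import pickle; from h import *
o,d=pickle.load(open("s0.pkl","rb"))
r=d["top"]
h=cv2.cvtColor(r["img"],cv2.COLOR_RGB2HSV).astype(int);H,S,V=h[...,0],h[...,1],h[...,2]
cr=lambda p:(np.array(p)+.5)/4-.5+[345,185]
C=[onz(r,cr(p),40)[:2] for p in[(52,108),(232,42),(330,275),(150,350)]]
C=np.array(C);print(C.round(1),"centre",C.mean(0),[np.linalg.norm(C[i]-C[(i+1)%4]).round(1) for i in range(4)])
ax=(C[0]+C[1]-C[2]-C[3]);print("yaw box",np.degrees(np.arctan2(ax[1],ax[0])))
w=((V>145)&(S<75)).astype(np.uint8)
g=((H>35)&(H<80)&(S>90)).astype(np.uint8); k=((S<60)&(V>85)&(V<125)).astype(np.uint8)
for (u0,v0,u1,v1),n in(((350,190,435,280),"bed"),((175,205,262,300),"blind")):
    P={}
    for nm,m in(("w",w),("g",g),("k",k)):
        mm=np.zeros_like(m);mm[v0:v1,u0:u1]=m[v0:v1,u0:u1]
        cs=[c for c in comps(mm,15)]
        for c in cs: print(n,nm,c[0],c[1],onz(r,c[1],40).round(1)[:2])
        if nm=="w":
            pts=np.argwhere(mm)[:,::-1].astype(float)
            Q=np.array([onz(r,p,40)[:2] for p in pts],np.float32)
            print(n,cv2.minAreaRect(Q))
# glass: base
r=d["top"];
for n,uv in(("top",(321,148)),("side",(282,210))): print("glass base",n,onz(d[n],uv,0).round(1))
for n,uv in(("top",(321,127)),("side",(280,178))): print("glass rim",n,onz(d[n],uv,110).round(1))
# side arrows: refine
r=d["side"]
s=r["img"];h=cv2.cvtColor(s,cv2.COLOR_RGB2HSV).astype(int);H,S,V=h[...,0],h[...,1],h[...,2]
cs=lambda p:(np.array(p)+.5)/4-.5+[320,120]
C=np.array([onz(r,cs((p[0]-400,p[1])),40)[:2] for p in[(468,160),(642,141),(684,243),(492,266)]])
print(C.round(1),C.mean(0),[np.linalg.norm(C[i]-C[(i+1)%4]).round(1) for i in range(4)])
ax=(C[0]+C[3]-C[1]-C[2]);print("yaw side",np.degrees(np.arctan2(ax[1],ax[0])))
```

```text
[[ 591.8  -74.7]
 [ 621.8 -158.6]
 [ 514.6 -198.3]
 [ 482.2 -116. ]] centre [ 552.6333785  -136.89468114] [np.float64(89.1), np.float64(114.3), np.float64(88.4), np.float64(117.1)]
yaw box 20.479833466095485
bed w 1898 [392.  233.4] [ 551.3 -136.2]
bed ((553.219970703125, -137.99404907226562), (116.69508361816406, 86.9605484008789), 20.384918212890625)
bed g 118 [385. 212.] [ 590.7 -124.9]
bed k 149 [394.4 232.4] [ 553.1 -140.6]
bed k 143 [401.9 253. ] [ 515.8 -152.7]
blind w 1738 [217.3 252.1] [519.7 181.7]
blind ((520.9913330078125, 185.01715087890625), (116.6475830078125, 85.8436050415039), 27.43667984008789)
blind g 124 [225.  271.2] [485.5 166.4]
blind k 135 [206.8 232.1] [556.3 202.6]
blind k 17 [236.2 236.2] [548.5 147.8]
blind k 116 [220.2 252.3] [519.4 176.3]
glass base top [726.9  -7.9   0. ]
glass base side [730.5  -9.9   0. ]
glass rim top [729.3  -9.5 110. ]
glass rim side [727.9 -13.4 110. ]
[[ 624.2 -159.3]
 [ 518.4 -196.2]
 [ 486.7 -114.5]
 [ 597.1  -75.5]] [ 556.59182209 -136.36803057] [np.float64(112.0), np.float64(87.7), np.float64(117.1), np.float64(88.0)]
yaw side 19.364729820654965
```

```bash
cat > rel.py <<'E'
from h import *
from workcell import ctrl
yaw=np.radians(20.3);u=np.array([np.cos(yaw),np.sin(yaw),0]);n=np.array([-np.sin(yaw),np.cos(yaw),0])
def rel(tgt):
    o=ctrl.get_obs();R0=R.from_rotvec(o["orientation"])
    M=R0.as_matrix();print("t",o["t"],"pos",o["ee_pos"].round(1),"x",M[:,0].round(3),"y",M[:,1].round(3),"q",o["qpos"].round(2),"F",o["ft_force"].round(1),"w",o["width"].round(1))
    y=np.array([0,0,-1.])
    for s in(1,-1):
        x=s*n;T=R.from_matrix(np.c_[x,y,np.cross(x,y)])
        rv=(T*R0.inv()).as_rotvec();print("turn",s,(rv/np.pi).round(4),"deg",np.degrees(rv).round(1))
    print("dp",((np.array(tgt)-o["ee_pos"])/80).round(3))
E
python3 -c "
from rel import *
rel([554.3,-137.5,200])"
```

```text
Traceback (most recent call last):
  File "rel.py", line 6, in rel
    M=R0.as_matrix();print("t",o["t"],"pos",o["ee_pos"].round(1),"x",M[:,0].round(3),"y",M[:,1].round(3),"q",o["qpos"].round(2),"F",o["ft_force"].round(1),"w",o["width"].round(1))
                                                                                                                                                               ^^^^^^^^^^^^^^^^
AttributeError: 'float' object has no attribute 'round'
```

```bash
sed -i 's/o\["width"\].round(1)/round(o["width"],1)/' rel.py
python3 -c "
from rel import *
rel([554.3,-137.5,200])"
```

```text
t 0.15 pos [ 273.3 -561.6  222.1] x [ 0.437 -0.899 -0.001] y [-0.     0.001 -1.   ] q [-1.14  0.42  1.63  0.    1.09 -0.02] F [0.4 0.5 0.3] w 87.4
turn 1 [ 2.000e-04 -5.000e-04  9.687e-01] deg [ 0.000e+00 -1.000e-01  1.744e+02]
turn -1 [-0.0003 -0.0001 -0.0313] deg [-0.1 -0.  -5.6]
dp [ 3.513  5.302 -0.276]
```

Request:
jog_arm([
  {"dp": [0.32, 0.48, 0], "turn": [0, 0, -0.015], "claw": 1},
  {"dp": [0.64, 0.96, 0], "turn": [0, 0, -0.031], "claw": 1},
  {"dp": [0.64, 0.96, 0], "turn": [0, 0, -0.031], "claw": 1},
  {"dp": [0.64, 0.96, 0], "turn": [0, 0, -0.031], "claw": 1},
])

```text
t: 0.48
ee_pos: [325.6, -482.7, 221.9]
orientation: [-1.357, 0.942, -0.939]
ft_force: [0.2, -0.1, -0.7]
width: 87.8
```

Request:
jog_arm([
  {"dp": [0.32, 0.48, 0], "turn": [0, 0, 0], "claw": 1},
  {"dp": [0.64, 0.96, 0], "turn": [0, 0, 0], "claw": 1},
  {"dp": [0.64, 0.96, 0], "turn": [0, 0, 0], "claw": 1},
  {"dp": [0.64, 0.96, 0], "turn": [0, 0, 0], "claw": 1},
])

```text
t: 0.82
ee_pos: [377.6, -404.8, 222.0]
orientation: [-1.358, 0.94, -0.936]
ft_force: [0.1, -0.3, -0.3]
width: 87.7
```

Request:
jog_arm([
  {"dp": [0.32, 0.48, 0], "turn": [0, 0, 0], "claw": 1},
  {"dp": [0.64, 0.96, 0], "turn": [0, 0, 0], "claw": 1},
  {"dp": [0.64, 0.96, 0], "turn": [0, 0, 0], "claw": 1},
  {"dp": [0.64, 0.96, 0], "turn": [0, 0, 0], "claw": 1},
])

```text
t: 1.15
ee_pos: [429.6, -327.9, 222.0]
orientation: [-1.359, 0.937, -0.935]
ft_force: [1.1, -1.1, -0.4]
width: 88.2
```

Request:
jog_arm([
  {"dp": [0.32, 0.48, 0], "turn": [0, 0, 0], "claw": 1},
  {"dp": [0.64, 0.96, 0], "turn": [0, 0, 0], "claw": 1},
  {"dp": [0.64, 0.96, 0], "turn": [0, 0, 0], "claw": 1},
  {"dp": [0.64, 0.96, 0], "turn": [0, 0, 0], "claw": 1},
])

```text
t: 1.48
ee_pos: [481.6, -251.5, 222.1]
orientation: [-1.36, 0.935, -0.933]
ft_force: [-0.1, -0.3, -0.4]
width: 87.8
```

```bash
python3 -c "
from rel import *
rel([554.3,-137.5,200])"
```

```text
t 1.4833 pos [ 481.6 -251.5  222.1] x [ 0.36  -0.933 -0.001] y [-0.     0.001 -1.   ] q [-0.5   0.3   1.81  0.    1.03  0.7 ] F [-0.1 -0.3 -0.4] w 87.8
turn 1 [ 2.000e-04 -5.000e-04  9.957e-01] deg [ 0.000e+00 -1.000e-01  1.792e+02]
turn -1 [-0.0003 -0.0001 -0.0043] deg [-0.1 -0.  -0.8]
dp [ 0.908  1.425 -0.276]
```

Request:
jog_arm([
  {"dp": [0.3, 0.48, 0], "turn": [0, 0, -0.004], "claw": 1},
  {"dp": [0.6, 0.96, 0], "turn": [0, 0, -0.004], "claw": 1},
  {"dp": [0.6, 0.96, 0], "turn": [0, 0, -0.004], "claw": 1},
  {"dp": [0.6, 0.96, 0], "turn": [0, 0, -0.004], "claw": 1},
  {"dp": [0.6, 0.96, 0], "turn": [0, 0, -0.004], "claw": 1},
])

```text
t: 1.9
ee_pos: [529.0, -176.5, 221.9]
orientation: [-1.357, 0.945, -0.943]
ft_force: [-0.3, -0.1, -0.3]
width: 87.5
```

```bash
python3 -c "
from rel import *
rel([554.3,-137.5,200])
o=ctrl.get_obs();r=ctrl.get_image('wrist');cv2.imwrite('pics/w1.png',r['img'][:,:,::-1])
import pickle;pickle.dump((o,r),open('w1.pkl','wb'))
"
```

```text
t 1.9 pos [ 529.  -176.5  221.9] x [ 0.348 -0.938 -0.001] y [-0.001  0.    -1.   ] q [-0.34  0.33  1.78 -0.    1.04  0.87] F [-0.3 -0.1 -0.3] w 87.5
turn 1 [ 6.000e-04 -1.000e-04  9.996e-01] deg [ 1.000e-01 -0.000e+00  1.799e+02]
turn -1 [-0.0001 -0.0004 -0.0004] deg [-0.  -0.1 -0.1]
dp [ 0.317  0.487 -0.273]
```

View pics/w1.png

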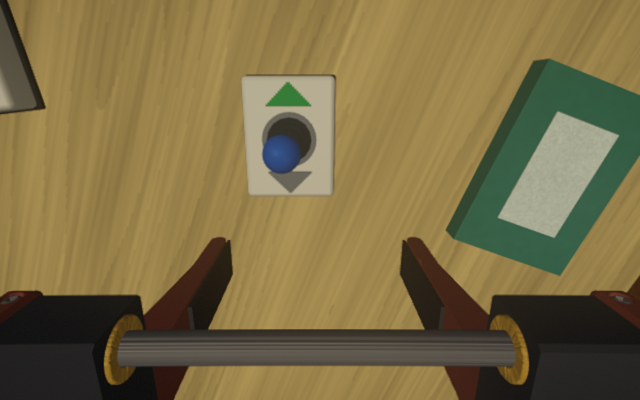

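In the wrist view the box is square to the jaws. The green arrow is at (288,95), the grey at (290,181) and the blue knob at (281,154). I'll measure from this view too.

Run:
```python
import pickle; from h import *
o,r=pickle.load(open("w1.pkl","rb"))
E=np.eye(4);E[:3,:3]=R.from_rotvec(o["orientation"]).as_matrix();E[:3,3]=o["ee_pos"]
T=np.linalg.inv(E@r["hand_eye"])
h=cv2.cvtColor(r["img"],cv2.COLOR_RGB2HSV).astype(int);H,S,V=h[...,0],h[...,1],h[...,2]
P={}
for k,m in dict(blue=(H>108)&(H<132)&(S>110),green=(H>35)&(H<80)&(S>120),grey=(S<60)&(V>70)&(V<140)).items():
    for c in comps(m,150):
        x,y=c[1]
        if 240<x<340 and 70<y<200: print(k,c,onz(r,c[1],120 if k=="blue" else 40,T).round(1))
C=np.array([onz(r,p,40,T)[:2] for p in[(244,75),(335,75),(333,194),(249,195)]])
print(C.round(1),C.mean(0),[np.linalg.norm(C[i]-C[(i+1)%4]).round(1) for i in range(4)])
ax=C[0]+C[1]-C[2]-C[3];print(np.degrees(np.arctan2(ax[1],ax[0])))
```

```text
blue (1023, array([280.1, 153.6]), array([263, 135,  36,  38], dtype=int32)) [ 552.7 -139.   120. ]
green (527, array([287.7,  97.6]), array([266,  83,  44,  23], dtype=int32)) [ 589.9 -125.8   40. ]
grey (1103, array([291.4, 152.5]), array([262, 112,  54,  81], dtype=int32)) [ 541.3 -146.3   40. ]
[[ 594.8  -80.9]
 [ 624.4 -160.7]
 [ 515.3 -201.1]
 [ 483.8 -119.5]] [ 554.57787695 -140.56501276] [np.float64(85.2), np.float64(116.4), np.float64(87.4), np.float64(117.5)]
19.737053968011843
```

Request:
jog_arm([
  {"dp": [0.31, 0.48, 0], "turn": [0, 0, 0], "claw": 1},
  {"dp": [0.31, 0.48, 0], "turn": [0, 0, 0], "claw": 1},
  {"dp": [0.31, 0.48, 0], "turn": [0, 0, 0], "claw": 1},
  {"dp": [0.31, 0.48, 0], "turn": [0, 0, 0], "claw": 1},
  {"dp": [0.31, 0.48, -0.3], "turn": [0, 0, 0], "claw": 1},
  {"dp": [0.31, 0.48, -0.6], "turn": [0, 0, 0], "claw": 1},
  {"dp": [0.31, 0.48, -0.9], "turn": [0, 0, 0], "claw": 1},
  {"dp": [0.31, 0.48, -0.9], "turn": [0, 0, 0], "claw": 1},
  {"dp": [0.31, 0.48, -0.9], "turn": [0, 0, 0], "claw": 1},
  {"dp": [0.31, 0.48, -0.9], "turn": [0, 0, 0], "claw": 1},
])

```text
t: 2.78
ee_pos: [553.8, -139.3, 151.0]
orientation: [-1.356, 0.945, -0.945]
ft_force: [0.1, 0.2, 0.5]
width: 88.1
```

```bash
python3 -c "
from rel import *
rel([554,-138,101])
for c in ('wrist','side'):
  r=ctrl.get_image(c);cv2.imwrite('pics/%s2.png'%c,r['img'][:,:,::-1])
"
```

```text
t 2.7833 pos [ 553.8 -139.3  151. ] x [ 0.346 -0.938 -0.   ] y [-0. -0. -1.] q [-0.27  0.44  1.8  -0.    0.9   0.95] F [0.1 0.2 0.5] w 88.1
turn 1 [-1.000e-04 -0.000e+00 -9.997e-01] deg [  -0.    -0.  -179.9]
turn -1 [ 0.     -0.0001  0.0003] deg [ 0.  -0.   0.1]
dp [ 0.003  0.017 -0.625]
```

View pics/wrist2.png

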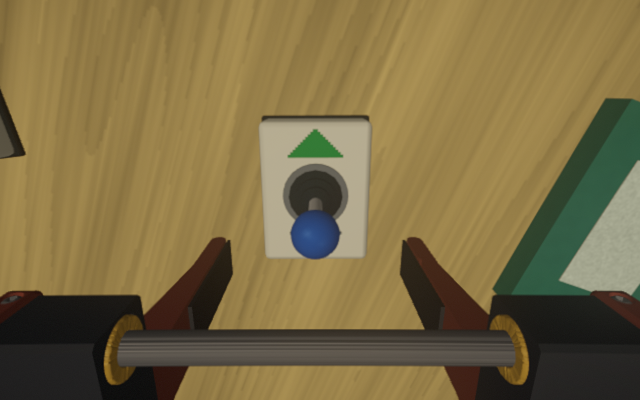

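View pics/side2.png

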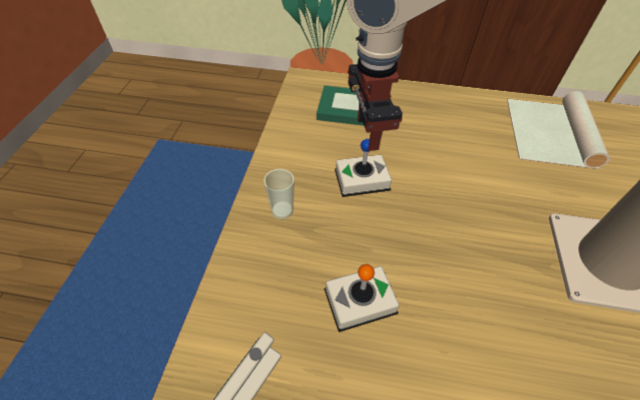

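The knob at (315,234) sits midway between the fingers, whose tips are at about x=231 and x=402. I'll descend and close.

Request:
jog_arm([
  {"dp": [0, 0.01, -0.25], "turn": [0, 0, 0], "claw": 1},
  {"dp": [0, 0.01, -0.5], "turn": [0, 0, 0], "claw": 1},
  {"dp": [0, 0.01, -0.63], "turn": [0, 0, 0], "claw": 1},
  {"dp": [0, 0.01, -0.63], "turn": [0, 0, 0], "claw": 1},
  {"dp": [0, 0.01, -0.63], "turn": [0, 0, 0], "claw": 1},
  {"dp": [0, 0.01, -0.63], "turn": [0, 0, 0], "claw": 1},
])

```text
t: 3.38
ee_pos: [555.2, -138.5, 102.3]
orientation: [-1.355, 0.942, -0.947]
ft_force: [0.2, 0.0, 0.1]
width: 87.6
```

Request:
jog_arm([
  {"dp": [0, 0, 0], "turn": [0, 0, 0], "claw": 0.5},
  {"dp": [0, 0, 0], "turn": [0, 0, 0], "claw": 0.5},
  {"dp": [0, 0, 0], "turn": [0, 0, 0], "claw": 0.5},
  {"dp": [0, 0, 0], "turn": [0, 0, 0], "claw": 0.5},
  {"dp": [0, 0, 0], "turn": [0, 0, 0], "claw": 0.5},
  {"dp": [0, 0, 0], "turn": [0, 0, 0], "claw": 0.5},
])

```text
t: 3.88
ee_pos: [555.2, -138.5, 102.3]
orientation: [-1.355, 0.942, -0.947]
ft_force: [0.4, 0.4, 0.9]
width: 51.2
```

```bash
python3 -c "
from rel import *
rel([554,-138,101])
for c in ('wrist','side'):
  r=ctrl.get_image(c);cv2.imwrite('pics/%s3.png'%c,r['img'][:,:,::-1])
"
```

```text
t 3.8833 pos [ 555.2 -138.5  102.3] x [ 0.347 -0.938  0.002] y [ 0.003 -0.001 -1.   ] q [-0.27  0.51  1.83 -0.    0.8   0.95] F [0.4 0.4 0.9] w 51.2
turn 1 [ 1.400e-03 -4.000e-04 -9.999e-01] deg [ 3.0e-01 -1.0e-01 -1.8e+02]
turn -1 [0.0003 0.0009 0.0001] deg [0.  0.2 0. ]
dp [-0.015  0.006 -0.017]
```

View pics/wrist3.png

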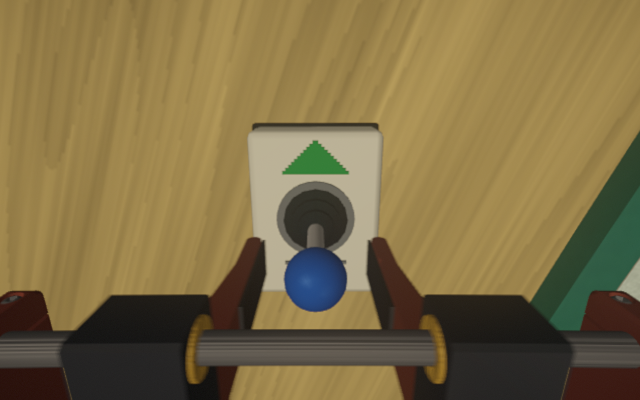

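The knob is centred between the half-closed pads, so I'll grip it.

Request:
jog_arm([
  {"dp": [0, 0, 0], "turn": [0, 0, 0], "claw": 0.3},
  {"dp": [0, 0, 0], "turn": [0, 0, 0], "claw": 0.3},
  {"dp": [0, 0, 0], "turn": [0, 0, 0], "claw": 0.3},
  {"dp": [0, 0, 0], "turn": [0, 0, 0], "claw": 0.3},
  {"dp": [0, 0, 0], "turn": [0, 0, 0], "claw": 0.3},
  {"dp": [0, 0, 0], "turn": [0, 0, 0], "claw": 0.3},
  {"dp": [0, 0, 0], "turn": [0, 0, 0], "claw": 0.3},
  {"dp": [0, 0, 0], "turn": [0, 0, 0], "claw": 0.3},
])

```text
t: 4.65
ee_pos: [555.1, -138.4, 102.2]
orientation: [-1.355, 0.942, -0.947]
ft_force: [0.6, 0.1, -1.1]
width: 29.0
```

Request:
jog_arm([
  {"dp": [0.06, 0.022, -0.002], "turn": [0, 0, 0], "claw": 0.2},
  {"dp": [0.12, 0.044, -0.008], "turn": [0, 0, 0], "claw": 0.2},
  {"dp": [0.18, 0.066, -0.018], "turn": [0, 0, 0], "claw": 0.2},
  {"dp": [0.24, 0.088, -0.033], "turn": [0, 0, 0], "claw": 0.2},
  {"dp": [0.3, 0.11, -0.052], "turn": [0, 0, 0], "claw": 0.2},
  {"dp": [0.365, 0.135, -0.077], "turn": [0, 0, 0], "claw": 0.2},
  {"dp": [0.365, 0.135, -0.077], "turn": [0, 0, 0], "claw": 0.2},
  {"dp": [0.365, 0.135, -0.077], "turn": [0, 0, 0], "claw": 0.2},
  {"dp": [0.365, 0.135, -0.077], "turn": [0, 0, 0], "claw": 0.2},
])

```text
t: 5.4
ee_pos: [584.4, -127.6, 96.1]
orientation: [-1.355, 0.942, -0.947]
ft_force: [-3.2, 0.3, 2.8]
width: 28.5
```

```bash
python3 -c "
from rel import *
rel([554+29.1,-138+10.7,95])
for c in ('wrist','side','top'):
  r=ctrl.get_image(c);cv2.imwrite('pics/%s4.png'%c,r['img'][:,:,::-1])
  if c=='wrist': continue
  h=cv2.cvtColor(r['img'],cv2.COLOR_RGB2HSV).astype(int);H,S,V=h[...,0],h[...,1],h[...,2]
  for k in comps((H>108)&(H<132)&(S>110),15):
    x,y=k[1]
    if 330<x<450 and 120<y<300:
      p=onz(r,k[1],114)-[554,-138,0]; print(c,k,'along',(p@u).round(1),'side',(p@n).round(1))
"
```

```text
t 5.4 pos [ 584.4 -127.6   96.1] x [ 0.347 -0.938  0.002] y [ 0.003 -0.001 -1.   ] q [-0.23  0.55  1.77 -0.    0.82  0.98] F [-3.2  0.3  2.8] w 28.5
turn 1 [ 1.500e-03 -4.000e-04 -9.999e-01] deg [ 3.0e-01 -1.0e-01 -1.8e+02]
turn -1 [0.0002 0.001  0.0001] deg [0.  0.2 0. ]
dp [-0.017  0.004 -0.014]
```

View pics/wrist4.png

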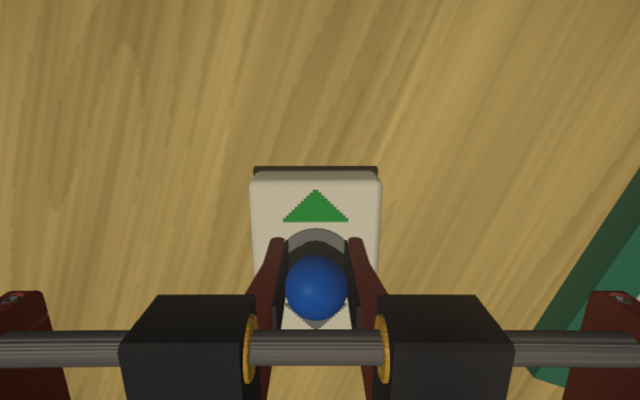

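View pics/side4.png

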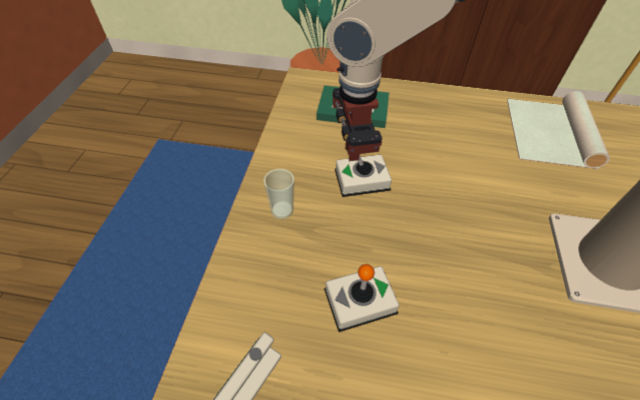

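```bash
python3 -c "
from rel import *
ctr=np.array([554,-138,0])
for f,P in (('pics/wrist3.png',None),('pics/wrist4.png',None)):
  o=ctrl.get_obs(); pos=o['ee_pos'].copy()
  if '3' in f: pos=np.array([555.2,-138.5,102.3])
  r=dict(np.load('x.npz')) if 0 else None
  import pickle; _,r=pickle.load(open('w1.pkl','rb'))
  img=cv2.imread(f)[:,:,::-1]
  E=np.eye(4);E[:3,:3]=R.from_rotvec(o['orientation']).as_matrix();E[:3,3]=pos
  T=np.linalg.inv(E@r['hand_eye'])
  h=cv2.cvtColor(img.copy(),cv2.COLOR_RGB2HSV).astype(int);H,S,V=h[...,0],h[...,1],h[...,2]
  for k in comps((H>105)&(H<135)&(S>100),600):
    z=120.
    for i in range(20):
      p=onz(r,k[1],z,T)-ctr; z=40+np.sqrt(6400-(p@u)**2)
    print(f,k,'along',(p@u).round(1),'side',(p@n).round(1),'z',z.round(1))
"
```

```text
pics/wrist3.png (3057, array([315. , 279.2]), array([285, 248,  61,  63], dtype=int32)) along -2.1 side -1.2 z 120.0
pics/wrist4.png (3215, array([315.7, 287.4]), array([285, 256,  63,  65], dtype=int32)) along 25.7 side -1.5 z 115.8
```

The wrist view gives −2.1 mm upright and 25.7 mm now, so the knob is about 28 mm off centre. The aim is 31 mm, so I'll push 3 mm further and hold.

Request:
jog_arm([
  {"dp": [0.035, 0.013, -0.015], "turn": [0, 0, 0], "claw": 0.2},
  {"dp": [0.035, 0.013, -0.015], "turn": [0, 0, 0], "claw": 0.2},
  {"dp": [0.035, 0.013, -0.015], "turn": [0, 0, 0], "claw": 0.2},
  {"dp": [0.035, 0.013, -0.015], "turn": [0, 0, 0], "claw": 0.2},
  {"dp": [0.035, 0.013, -0.015], "turn": [0, 0, 0], "claw": 0.2},
  {"dp": [0.035, 0.013, -0.015], "turn": [0, 0, 0], "claw": 0.2},
  {"dp": [0.035, 0.013, -0.015], "turn": [0, 0, 0], "claw": 0.2},
  {"dp": [0.035, 0.013, -0.015], "turn": [0, 0, 0], "claw": 0.2},
  {"dp": [0.035, 0.013, -0.015], "turn": [0, 0, 0], "claw": 0.2},
  {"dp": [0.035, 0.013, -0.015], "turn": [0, 0, 0], "claw": 0.2},
  {"dp": [0.035, 0.013, -0.015], "turn": [0, 0, 0], "claw": 0.2},
  {"dp": [0.035, 0.013, -0.015], "turn": [0, 0, 0], "claw": 0.2},
])

```text
t: 6.55
ee_pos: [587.0, -126.7, 95.0]
orientation: [-1.355, 0.942, -0.947]
ft_force: [-3.2, -0.9, 5.4]
width: 28.6
```

```bash
cat > wk.py <<'E'
from rel import *
import sys
ctr=np.array([554,-138,0])
def wk(f):
  o=ctrl.get_obs();r=ctrl.get_image('wrist');img=r['img'];cv2.imwrite(f,img[:,:,::-1])
  E=np.eye(4);E[:3,:3]=R.from_rotvec(o['orientation']).as_matrix();E[:3,3]=o['ee_pos']
  T=np.linalg.inv(E@r['hand_eye'])
  h=cv2.cvtColor(img,cv2.COLOR_RGB2HSV).astype(int);H,S,V=h[...,0],h[...,1],h[...,2]
  for k in comps((H>105)&(H<135)&(S>100),300):
    z=120.
    for i in range(20):
      p=onz(r,k[1],z,T)-ctr; z=40+np.sqrt(6400-(p@u)**2)
    print(f,k,'along',(p@u).round(1),'side',(p@n).round(1),'z',z.round(1))
E
python3 -c "
from wk import *
wk('pics/w5.png'); rel([554,-138,101])"
```

```text
pics/w5.png (3219, array([315.7, 287.9]), array([285, 256,  63,  65], dtype=int32)) along 28.5 side -1.5 z 114.8
t 6.6 pos [ 587.  -126.7   95. ] x [ 0.346 -0.938  0.002] y [ 0.003 -0.001 -1.   ] q [-0.23  0.55  1.76 -0.    0.82  0.98] F [-2.8 -1.   5.4] w 28.5
turn 1 [ 1.400e-03 -4.000e-04 -9.998e-01] deg [ 3.0e-01 -1.0e-01 -1.8e+02]
turn -1 [0.0002 0.0009 0.0002] deg [0.  0.2 0. ]
dp [-0.413 -0.142  0.075]
```

The knob reads 28.5, which is about 30.6 mm from its rest reading, with about 1.5 mm to the side. I'll hold for one more second.

Request:
jog_arm([
  {"dp": [0, 0, 0], "turn": [0, 0, 0], "claw": 0.2},
  {"dp": [0, 0, 0], "turn": [0, 0, 0], "claw": 0.2},
  {"dp": [0, 0, 0], "turn": [0, 0, 0], "claw": 0.2},
  {"dp": [0, 0, 0], "turn": [0, 0, 0], "claw": 0.2},
  {"dp": [0, 0, 0], "turn": [0, 0, 0], "claw": 0.2},
  {"dp": [0, 0, 0], "turn": [0, 0, 0], "claw": 0.2},
  {"dp": [0, 0, 0], "turn": [0, 0, 0], "claw": 0.2},
  {"dp": [0, 0, 0], "turn": [0, 0, 0], "claw": 0.2},
  {"dp": [0, 0, 0], "turn": [0, 0, 0], "claw": 0.2},
  {"dp": [0, 0, 0], "turn": [0, 0, 0], "claw": 0.2},
  {"dp": [0, 0, 0], "turn": [0, 0, 0], "claw": 0.2},
  {"dp": [0, 0, 0], "turn": [0, 0, 0], "claw": 0.2},
])

```text
t: 7.6
ee_pos: [587.0, -126.6, 95.0]
orientation: [-1.355, 0.942, -0.947]
ft_force: [-4.0, -1.1, 4.8]
width: 28.5
```

```bash
python3 -c "
from wk import *
wk('pics/w6.png'); rel([556,-137.5,101.5])"
```

```text
pics/w6.png (3219, array([315.7, 287.9]), array([285, 256,  63,  65], dtype=int32)) along 28.5 side -1.5 z 114.7
t 7.65 pos [ 587.  -126.6   95. ] x [ 0.346 -0.938  0.002] y [ 0.003 -0.001 -1.   ] q [-0.23  0.55  1.76 -0.    0.82  0.98] F [-2.9 -1.8  4.6] w 28.9
turn 1 [ 1.500e-03 -4.000e-04 -9.998e-01] deg [ 3.0e-01 -1.0e-01 -1.8e+02]
turn -1 [0.0002 0.0009 0.0002] deg [0.  0.2 0. ]
dp [-0.388 -0.136  0.081]
```

Request:
jog_arm([
  {"dp": [-0.06, -0.022, 0.023], "turn": [0, 0, 0], "claw": 0.2},
  {"dp": [-0.12, -0.044, 0.042], "turn": [0, 0, 0], "claw": 0.2},
  {"dp": [-0.18, -0.067, 0.057], "turn": [0, 0, 0], "claw": 0.2},
  {"dp": [-0.24, -0.089, 0.068], "turn": [0, 0, 0], "claw": 0.2},
  {"dp": [-0.3, -0.111, 0.075], "turn": [0, 0, 0], "claw": 0.2},
  {"dp": [-0.36, -0.133, 0.077], "turn": [0, 0, 0], "claw": 0.2},
  {"dp": [-0.36, -0.133, 0.077], "turn": [0, 0, 0], "claw": 0.2},
  {"dp": [-0.36, -0.133, 0.077], "turn": [0, 0, 0], "claw": 0.2},
  {"dp": [-0.36, -0.133, 0.077], "turn": [0, 0, 0], "claw": 0.2},
  {"dp": [-0.36, -0.133, 0.077], "turn": [0, 0, 0], "claw": 0.2},
])

```text
t: 8.48
ee_pos: [558.5, -137.3, 101.2]
orientation: [-1.355, 0.942, -0.947]
ft_force: [0.7, 0.1, 0.8]
width: 28.7
```

```bash
python3 -c "
from wk import *
wk('pics/w7.png'); rel([556,-137.5,101.5])"
```

```text
pics/w7.png (3162, array([315.7, 285.4]), array([285, 254,  63,  64], dtype=int32)) along -1.2 side -1.6 z 120.0
t 8.5333 pos [ 558.5 -137.3  101.2] x [ 0.347 -0.938  0.002] y [ 0.003 -0.001 -1.   ] q [-0.26  0.52  1.82  0.    0.8   0.96] F [ 0.4 -0.2  0.8] w 29.0
turn 1 [ 1.600e-03 -4.000e-04 -9.999e-01] deg [ 3.0e-01 -1.0e-01 -1.8e+02]
turn -1 [0.0003 0.001  0.0001] deg [0.  0.2 0. ]
dp [-0.032 -0.003  0.003]
```

The stick is back upright and the force is near zero. I'll open the gripper and lift straight up.

Request:
jog_arm([
  {"dp": [0, 0, 0], "turn": [0, 0, 0], "claw": 1},
  {"dp": [0, 0, 0], "turn": [0, 0, 0], "claw": 1},
  {"dp": [0, 0, 0], "turn": [0, 0, 0], "claw": 1},
  {"dp": [0, 0, 0], "turn": [0, 0, 0], "claw": 1},
  {"dp": [0, 0, 0], "turn": [0, 0, 0], "claw": 1},
  {"dp": [0, 0, 0], "turn": [0, 0, 0], "claw": 1},
  {"dp": [0, 0, 0], "turn": [0, 0, 0], "claw": 1},
  {"dp": [0, 0, 0], "turn": [0, 0, 0], "claw": 1},
  {"dp": [0, 0, 0], "turn": [0, 0, 0], "claw": 1},
])

```text
t: 9.28
ee_pos: [558.5, -137.3, 101.2]
orientation: [-1.355, 0.942, -0.947]
ft_force: [-0.8, -0.6, -0.7]
width: 84.9
```

Request:
jog_arm([
  {"dp": [0, 0, 0.25], "turn": [0, 0, 0], "claw": 1},
  {"dp": [0, 0, 0.5], "turn": [0, 0, 0], "claw": 1},
  {"dp": [0, 0, 0.75], "turn": [0, 0, 0], "claw": 1},
  {"dp": [0, 0, 1], "turn": [0, 0, 0], "claw": 1},
  {"dp": [0, 0, 1], "turn": [0, 0, 0], "claw": 1},
  {"dp": [0, 0, 1], "turn": [0, 0, 0], "claw": 1},
  {"dp": [0, 0, 1], "turn": [0, 0, 0], "claw": 1},
  {"dp": [0, 0, 1], "turn": [0, 0, 0], "claw": 1},
])

```text
t: 9.95
ee_pos: [557.7, -137.1, 179.9]
orientation: [-1.356, 0.944, -0.946]
ft_force: [-0.8, 0.2, -0.4]
width: 87.9
```

```bash
python3 -c "
from wk import *
wk('pics/w8.png'); rel([556,-137.5,101.5])
B={}
for c in ('side','top'):
  r=ctrl.get_image(c);cv2.imwrite('pics/%s8.png'%c,r['img'][:,:,::-1])
  h=cv2.cvtColor(r['img'],cv2.COLOR_RGB2HSV).astype(int);H,S,V=h[...,0],h[...,1],h[...,2]
  for nm,m in (('bl',(H>108)&(H<132)&(S>110)),('or',(H<16)&(S>180)&(V>110))):
   for k in comps(m,40):
    x,y=k[1]
    if 150<x<450 and 120<y<300: print(c,nm,k,onz(r,k[1],120).round(1))
"
```

```text
pics/w8.png (1336, array([315.6, 223.4]), array([295, 203,  42,  42], dtype=int32)) along -1.7 side -1.0 z 120.0
t 10.0 pos [ 557.7 -137.1  179.9] x [ 0.347 -0.938  0.001] y [ 0.001 -0.    -1.   ] q [-0.26  0.4   1.78 -0.    0.96  0.96] F [0.7 0.6 0.3] w 88.2
turn 1 [ 5.000e-04 -1.000e-04 -9.999e-01] deg [ 1.0e-01 -0.0e+00 -1.8e+02]
turn -1 [0.0001 0.0003 0.0001] deg [0.  0.1 0. ]
dp [-0.021 -0.005 -0.98 ]
side bl (100, array([366.4, 145. ]), array([361, 139,  12,  12], dtype=int32)) [ 555.4 -139.6  120. ]
side or (202, array([365.7, 272. ]), array([358, 264,  16,  17], dtype=int32)) [523.2 183.3 120. ]
top or (195, array([201.2, 249.5]), array([194, 242,  16,  16], dtype=int32)) [521. 185. 120.]
```

View pics/side8.png

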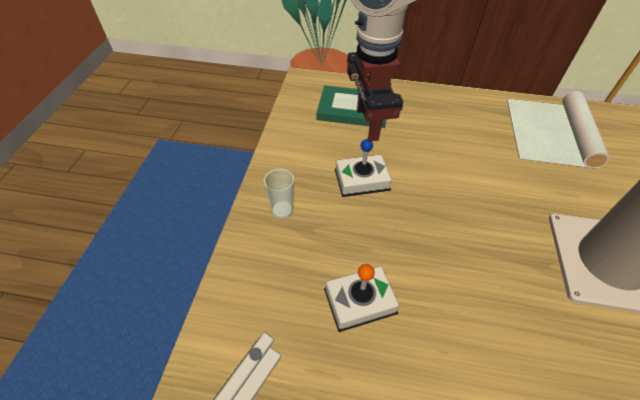

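The side view shows the blue knob at (366,145) and the orange at (366,272), both at their starting pixels. The glass stands where it was, at (280,195), and the gripper is clear above the knob.

```bash
python3 -c "
from workcell import ctrl
print(ctrl.close_job())"
```

```text
the job is handed in; nothing more can be done
None
```

The bed stick was tilted to green, held there for over two seconds, brought back upright and released, and I've handed the job in. The hand-in reports no verdict.

- **Hold:** I gripped the blue knob across the box's sideways axis. The wrist camera put it at about 28 mm towards green, then about 31 mm, with no more than 2 mm to either side.
- **Return:** I brought the stick back still gripped until the force was near zero, then opened and lifted 79 mm clear. The clock stood at 10 s of the 32 s allowed.
- **Final checks:** In the side view both knobs were within 0.1 pixel of their starting positions. I checked the glass only by eye in the side view, and it looked unmoved. At the end the top camera's blue mask found nothing, probably because the gripper hid the knob; the wrist and side cameras both showed it upright.
- **Disagreements:** The wrist camera read the upright knob 1–2 mm towards grey, within the calibration error, so I took tilts relative to that reading. On the first push the knob travelled about 1.5 to 3 mm less than the gripper, so I pushed 3 mm further before the main hold.

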